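# Fetch the fibre cleaver from behind the supplies in a splicing kit

### The arm

A 6-joint arm with a two-finger parallel gripper is mounted at the origin on the work surface. World frame = base frame: x ahead of the robot, y to its left, z up, the work surface at z = 0. Lengths are in mm, angles in rad, forces in N, time in s.
With the tool pointing down it reaches from about 400 to 925 mm from the base axis. Payload 12.5 kg.
Tool frame: the origin (TCP) lies midway between the tips of the shut fingers; the grasp point (between the pads) lies 19 mm behind it (env.pinch_z is the z of the grasp point in the tool frame, in mm); z points along the fingers, y is the line along which they close (so a half turn about z gives the same grasp; the last joint's range is limited). The gripper opens to 95 mm and grips with 3 to 60 N. Pads are 20 mm wide; open, the fingers measure 119 mm over their backs; the gripper's body (75 mm by 180 mm) begins 59 mm behind the grasp point.
Start: joints at [-1.261, 0.491, 1.559, -0, 1.092, -0.106], TCP at [252.475, -571.754, 214.661] pointing down, gripper open.
Joint ranges: [-3.1, 3.1], [-0.84, 2.19], [0.05, 2.79], [-1.13, 4.28], [0.06, 2.93], [-2.69, 2.69]. Speed limits (rad/s): [2.22, 2.22, 2.79, 3.14, 3.14, 3.14].

### API

Orientations are given as [roll, pitch, yaw] about the fixed x, y, z axes, in that order (R = Rz(yaw) Ry(pitch) Rx(roll)).
In Python, from cell import env, eyes gives the robot as it stands.
- The arm moves only by the shell command python3 -m inch 'ROWS'. ROWS is JSON, a list of rows, each a list of 3 entries, a list of its own where there are three numbers: the shift along the tool's x, y, z in units of 60 mm (1.0 is 60 mm), then the turn about the tool's z in units of 5 degrees (1.0 is 5 degrees), then the closure, from -1 (fully open) to 1 (shut). In form: [[[tx, ty, tz], turn, claw], ...]. A call has exactly 10 rows; each row shifts and turns the commanded pose from where the row before left it, along the tool's axes as they then stand; what a row does not reach is not made up. A row lasts 1/8 s, in which the tool goes at most 62.5 mm and 10.7 degrees, less where a joint would pass 70% of its speed; a pose out of reach is approached as far as the arm can. A call is refused whole if a number of a shift passes 1 or a number of a turn 1, either way. A call with a gripper value outside its range is refused whole. The fingers move at their own pace and stop on an object; the grip force is fixed at half the most. Time passes only in rows, so rows that do not move let the fingers close, or fill a call up. It gives the time, the measured TCP pose, the force, the opening and the grip force at its end, in the units of the state.
- env.state(): the state, without advancing time (a new reading comes with each control period).
- eyes.read_camera(name): name is "scene" or "top"; returns a dict with "pixels" (400x640x3 uint8, red, green, blue), "fx", "fy", "cx", "cy" (pixels), "extrinsics" (4x4, takes a point from world to camera coordinates). Camera axes: x right, y down, z forward; pixel columns grow to the right and rows downward; lengths in mm; the calibration is good to about 2 mm. A picture is of the moment at which its call begins. There is no depth.
- env.job_done(): hands the job in; it is judged then, once.
Trained networks look in a picture, given as the dict that the camera call returned (one of the last four; its "shot" number tells which), for a name from the list of things; names that differ only in an ending like _2 or _b are one class to them, and where a whole thing is asked for, a point or a joint stands for the part that bears it (a point fixed in the world has none). Each returns a list of dicts, best first, with "score" (0 to 1); they miss things now and then, are a little off and sometimes report something else, mostly with a low value. They report only what shows in the picture. A call takes as long as a camera call.
- eyes.boxes_of(name, picture): "centre" ([row, column] in pixels, amid what is visible of it).
- eyes.cut_out(name, picture): "mask" (400x640 bool, what is visible of it) and "centre" ([row, column] in pixels, amid what is visible of it).
- eyes.spot_point(name, picture): "centre" ([row, column] in pixels: a listed point, or the origin of a listed thing).
The state is a dict: "t": time; "joints": joint angles; "qvel": joint speeds; "tau": joint torques, N m; "eef_pos": TCP position; "tcp_rot": TCP orientation; "ft_force": force on the tool from outside, world axes, zero at the start; "moment": the same for the moment, N m; "opening": opening from 0.0 (shut) to 1.0 (fully open); "grip_force": force on a finger pad.
Only numpy, scipy, OpenCV 4.12 (cv2) and the standard library are available. Lean on these libraries where they do the work, as an engineer would, in place of code of your own. Each camera call takes 0.05 s, during which the arm holds its last target. There are 200 camera calls.

### The job

The next splice needs the fibre cleaver, which lies at the back of the kit tray behind the spray can, the carton and the swab tube. Stand all three aside in the metal side tray, take the cleaver out and set it down gently, centred and square on the blue work mat, and only then stand the can, the carton and the tube back in their own foam pockets. Keep everything upright.

Things in the scene. Friction and masses are not known exactly. Their poses are not given: they have to be found in the camera images.
- can: white spray can with an orange cap and a white and orange band, upright: round, 48 mm across up to a height of 98 mm, then a shoulder and a 31 mm cap up to 130 mm, about 0.18 kg. Origin: centre of the underside, z up.
- carton: square white cardboard carton with an orange band, upright: 46 x 46 x 105 mm (height along z), about 0.12 kg. Origin: centre of the underside; x and y square to its sides.
- tube: slim round white tube of swabs with a grey cap, upright: 32 mm across (cap 33 mm), 112 mm tall, about 0.07 kg. Origin: centre of the underside, z up.
- cleaver: fibre cleaver, black and brass block: 60 mm deep along its x, 100 mm long along its y. Flat front and back faces (across x) rise from 0 to 38 mm; on top a closed brass arm up to 54 mm. About 0.34 kg. Grasp it across x, over its middle; behind it 35 mm are free, then the kit tray's 14 mm rim. Front is -x, towards the can, carton and tube. Origin: centre of the underside, z up.
- pocket_can: fixed foam block 72 x 72 x 12 mm with a round through-hole 62 mm across: the spray can's place. One of three side by side, in varying order, along the front of the grey kit tray (180 x 236 mm, rim 14 mm high), 4 mm in front of the cleaver. Origin: centre of the hole at its bottom, on which the can stands (4 mm above the table); z up, x across the row to the cleaver, y along it.
- pocket_carton: same kind of foam block, with a square hole 60 x 60 mm: the carton's place. Origin and axes as for the other blocks.
- pocket_tube: same kind of foam block, with a small round hole 46 mm across: the swab tube's place. Origin and axes as for the other blocks.
- side_tray: empty metal tray, fixed, 250 mm along its x and 116 mm along its y, walls 4 mm thick and 15 mm high, inner floor 4 mm above the table; on the left or the right of the kit tray. Origin: centre of its underside, at table height.
- mat: blue work mat for the cleaver, fixed, 90 mm along its x, 130 mm along its y, 3 mm thick, on the other side of the kit tray. The cleaver's x lies along the mat's x when square (either way round). Origin: centre of its underside, at table height.

How it is judged (in metres and radians):
On the way, in this order (a step that is already met when the one before it is completed fails the run):
1. can, carton and tube stand released in the side tray (x of can in the frame of side_tray between -0.115 and 0.115 m and y of can in the frame of side_tray between -0.052 and 0.052 m and z of each of can, carton, tube in the frame of side_tray below 0.009 m and angle between each of can, carton, tube's own z axis and vertical below 0.1 rad and x of carton in the frame of side_tray between -0.115 and 0.115 m and y of carton in the frame of side_tray between -0.052 and 0.052 m and x of tube in the frame of side_tray between -0.115 and 0.115 m and y of tube in the frame of side_tray between -0.052 and 0.052 m and contact force between the fingers and can below 0.5 N and contact force between the fingers and carton below 0.5 N and contact force between the fingers and tube below 0.5 N), for 0.1 s.
2. cleaver set down on the mat, while the three still stand in the side tray (x of can in the frame of side_tray between -0.115 and 0.115 m and y of can in the frame of side_tray between -0.052 and 0.052 m and z of each of can, carton, tube in the frame of side_tray below 0.009 m and angle between each of can, carton, tube, cleaver's own z axis and vertical below 0.1 rad and x of carton in the frame of side_tray between -0.115 and 0.115 m and y of carton in the frame of side_tray between -0.052 and 0.052 m and x of tube in the frame of side_tray between -0.115 and 0.115 m and y of tube in the frame of side_tray between -0.052 and 0.052 m and horizontal distance between cleaver and mat below 0.015 m and z of cleaver in the frame of mat below 0.007 m and angle between the x axis of cleaver and the x axis of mat, either way round below 0.2 rad and linear speed of cleaver below 0.02 m/s and contact force between the fingers and cleaver below 0.5 N), for 0.1 s.
At the end, for the whole second after the job is handed in: The cleaver stands level on the mat, within 15 mm of its centre and 0.2 rad of square; can, carton and tube stand upright on the bottom of their own pockets, within 12 mm of the centres; all are released and at rest (horizontal distance between cleaver and mat below 0.015 m and z of cleaver in the frame of mat below 0.007 m and angle between the x axis of cleaver and the x axis of mat, either way round below 0.2 rad and angle between each of cleaver, can, carton, tube's own z axis and vertical below 0.1 rad and linear speed of each of cleaver, can, carton, tube below 0.02 m/s and contact force between the fingers and cleaver below 0.5 N and horizontal distance between can and pocket_can below 0.012 m and z of can in the frame of pocket_can below 0.004 m and horizontal distance between carton and pocket_carton below 0.012 m and z of carton in the frame of pocket_carton below 0.004 m and horizontal distance between tube and pocket_tube below 0.012 m and z of tube in the frame of pocket_tube below 0.004 m and contact force between the fingers and can below 0.5 N and contact force between the fingers and carton below 0.5 N and contact force between the fingers and tube below 0.5 N); the robot touches nothing.
It fails at once if the can is tipped over (angle between can's own z axis and vertical above 0.6 rad).
It fails at once if the carton is tipped over (angle between carton's own z axis and vertical above 0.6 rad).
It fails at once if the tube is tipped over (angle between tube's own z axis and vertical above 0.6 rad).
It fails at once if the cleaver is tilted far over (angle between cleaver's own z axis and vertical above 0.6 rad).
It fails at once if the cleaver is dropped: it falls freely at more than 0.5 m/s (linear speed of cleaver above 0.5 m/s and contact force between the fingers and cleaver below 0.1 N).
It also fails if it takes over 142 s, if anything falls off the work surface, if the arm or the gripper's body presses on something with over 40 N, if the wrist force passes 120 N, or if a joint passes its speed limit or range.

## Working session

There is one attempt and no reset: what is moved stays moved. The work goes in short steps, Python scripts to look and compute and a shell command to move; the robot and the scene stay as the last step left them, time stands still between calls to the robot, and variables do not carry over. Pictures are saved under pics/ and viewed, at most 14 in all, crops included, and the job is handed in when it is done.

```bash
ls; mkdir -p pics; cat > h.py <<'E'
import numpy as np, cv2
from cell import env, eyes
def P(c):
    K=np.array([[c['fx'],0,c['cx']],[0,c['fy'],c['cy']],[0,0,1]]);return K@np.array(c['extrinsics'])[:3]
def ray(c,rc):
    E=np.array(c['extrinsics']);R=E[:3,:3];o=-R.T@E[:3,3]
    d=R.T@np.array([(rc[1]-c['cx'])/c['fx'],(rc[0]-c['cy'])/c['fy'],1]);return o,d/np.linalg.norm(d)
def atz(c,rc,z):
    o,d=ray(c,rc);return o+d*(z-o[2])/d[2]
def tri(rs):
    A=0;b=0
    for o,d in rs:
        M=np.eye(3)-np.outer(d,d);A=A+M;b=b+M@o
    return np.linalg.solve(A,b)
def px(c,p):
    q=P(c)@np.append(p,1);return q[1]/q[2],q[0]/q[2]
E
python3 - <<'E'
from h import *
import pickle
np.set_printoptions(precision=1,suppress=True)
s=env.state();print(s,env.pinch_z)
C={n:eyes.read_camera(n) for n in('scene','top')}
out={}
for n,c in C.items():
    cv2.imwrite(f'pics/{n}0.png',c['pixels'][...,::-1]);print(n,ray(c,(200,320)))
for k in 'can carton tube cleaver pocket_can pocket_carton pocket_tube side_tray mat'.split():
    rs=[]
    for n,c in C.items():
        r=eyes.spot_point(k,c)
        print(k,n,[(np.round(q['centre'],1),round(q['score'],2)) for q in r[:2]], atz(c,r[0]['centre'],0) if r else '')
        if r: rs.append(ray(c,r[0]['centre']))
        m=eyes.cut_out(k,c); out[k,n]=m
    if len(rs)==2: print('   tri',tri(rs))
pickle.dump((C,out),open('a.pkl','wb'))
E
```

```text
pics
{'t': 0.0, 'joints': array([-1.3,  0.5,  1.6, -0. ,  1.1, -0.1]), 'qvel': array([-0.,  0., -0., -0., -0.,  0.]), 'tau': array([  0. , -61.3, -25.8,   0.1,   0. ,  -0. ]), 'eef_pos': array([ 252.4, -571.5,  214.1]), 'tcp_rot': array([-3.1, -0. ,  0.4]), 'ft_force': array([ 0.1, -0.5, -1. ]), 'moment': array([ 0., -0.,  0.]), 'grip_force': 0.0, 'opening': 0.9994775474044364} -18.8
scene (array([ 977.6, -148.6,  704.4]), array([-0.5,  0.2, -0.8]))
top (array([ 429.4,  -15.6, 1007.5]), array([ 0.1,  0. , -1. ]))
can scene [(array([195.7, 367.8]), 0.64)] [541.5 114.    0. ]
can top [(array([192.3, 262.1]), 0.75)] [545.1 109.    0. ]
   tri [545.  109.9   6.3]
carton scene [(array([220.8, 308.6]), 0.67)] [560.7 -35.2   0. ]
carton top [(array([182.8, 338.8]), 0.72)] [564.  -43.2   0. ]
   tri [564.  -39.7   6.9]
tube scene [(array([206.1, 335.9]), 0.77)] [544.2  35.    0. ]
tube top [(array([187.4, 297. ]), 0.88), (array([204.6, 165.8]), 0.45)] [554.9  39.7   0. ]
   tri [552.4  35.5  12. ]
cleaver scene [(array([229.5, 348.6]), 0.8), (array([207.6, 335.7]), 0.36)] [610.2  39.6  -0. ]
[... 156 characters left out ...]
0. ]
pocket_can top [(array([196.8, 263. ]), 0.89)] [536.1 107.1   0. ]
   tri [536.  106.5  -0.2]
pocket_carton scene [(array([218.3, 305.9]), 0.81)] [552.6 -38.8   0. ]
pocket_carton top [(array([182.3, 332. ]), 0.78)] [565.  -29.7   0. ]
   tri [561.9 -35.2  13.3]
pocket_tube scene [(array([208.6, 339.5]), 0.76)] [553.2  40.2   0. ]
pocket_tube top [(array([190.6, 298.3]), 0.94)] [548.5  37.1   0. ]
   tri [549.7  39.4  -4.9]
side_tray scene [(array([167.7, 436.1]), 0.84), (array([192.4, 364.4]), 0.65)] [519.8 301.9   0. ]
side_tray top [(array([206.6, 165.4]), 0.75)] [516.7 300.8   0. ]
   tri [517.4 302.9  -3.3]
mat scene [(array([230.6, 173. ]), 0.86)] [ 487.3 -320.5    0. ]
mat top []
```

View pics/scene0.png

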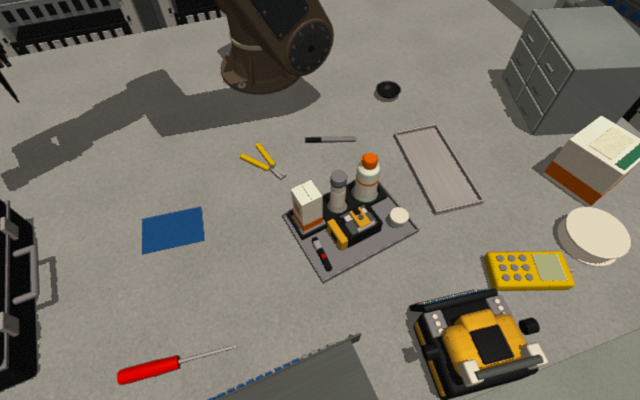

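View pics/top0.png

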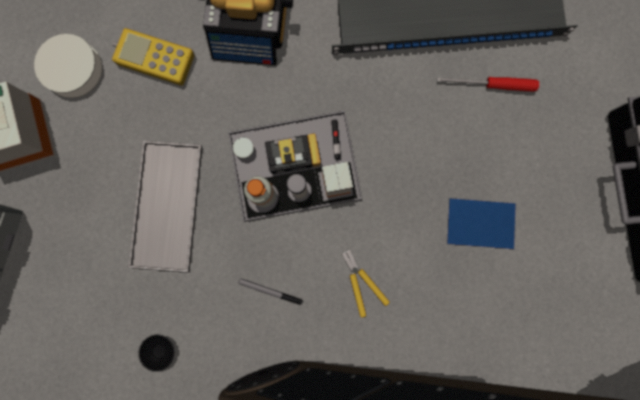

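```bash
cat > m.py <<'E'
from h import *
import pickle
np.set_printoptions(precision=2,suppress=True)
C,out=pickle.load(open('a.pkl','rb'))
for k,z in(('mat',3),('side_tray',15)):
    for n,c in C.items():
        ms=out[k,n]
        for m in ms[:2]:
            mm=m['mask'].astype(np.uint8)
            ct=max(cv2.findContours(mm,0,cv2.CHAIN_APPROX_NONE)[0],key=cv2.contourArea)
            if cv2.contourArea(ct)<800: continue
            w=np.array([atz(c,(p[0][1],p[0][0]),z)[:2] for p in ct],np.float32)
            print(k,n,round(m['score'],2),cv2.minAreaRect(w))
loc=[];wd=[]
for k,y in(('pocket_can',72),('pocket_tube',0),('pocket_carton',-72)):
    for n,c in C.items():
        wd.append(atz(c,eyes_spot[k,n],4)[:2]) if 0 else None
E
python3 - <<'E'
exec(open('m.py').read())
# kit tray: fit rectangle via edge; dark-grey tray mask in both views, shown enlarged
im=C['top']['pixels'][95:240,115:375,::-1];cv2.imwrite('pics/t1.png',cv2.resize(im,None,fx=3,fy=3,interpolation=cv2.INTER_CUBIC)*1)
im=C['scene']['pixels'][115:290,270:490,::-1];cv2.imwrite('pics/s1.png',cv2.resize(im,None,fx=3.4,fy=3.4,interpolation=cv2.INTER_CUBIC))
E
```

```text
mat scene 0.73 ((485.1134033203125, -318.8792724609375), (131.98646545410156, 92.49750518798828), 85.2952880859375)
mat top 0.74 ((483.7284240722656, -320.5107727050781), (130.85060119628906, 90.183837890625), 85.48538208007812)
side_tray scene 0.82 ((522.3190307617188, 295.3877258300781), (123.49664306640625, 260.4095458984375), 85.696533203125)
side_tray top 0.72 ((518.3724365234375, 295.84033203125), (122.85197448730469, 250.12857055664062), 86.20307159423828)
```

View pics/t1.png

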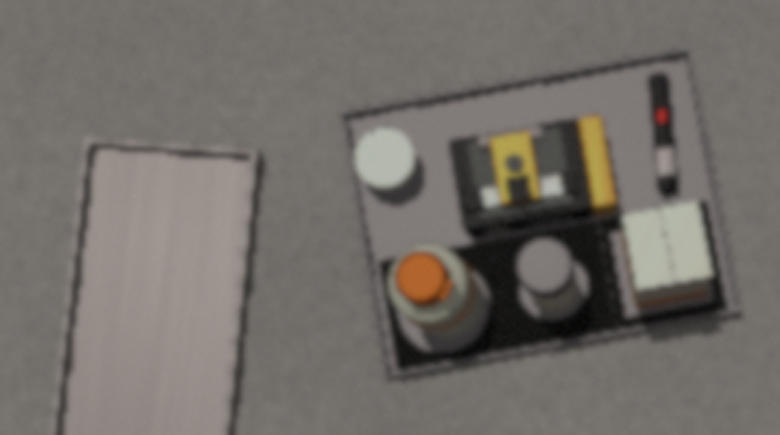

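View pics/s1.png

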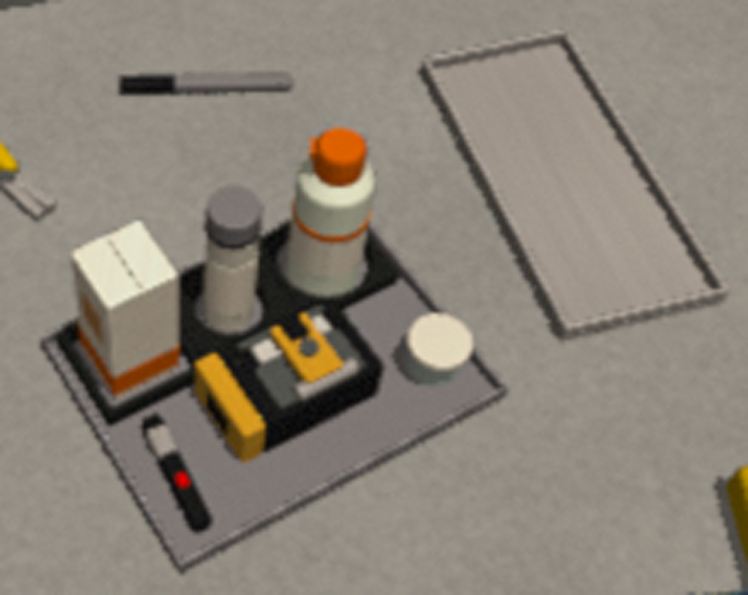

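```bash
python3 - <<'E'
exec(open('m.py').read())
T,S=C['top'],C['scene']
t=lambda x,y:(95+y/3,115+x/3); s=lambda x,y:(115+y/3.4,270+x/3.4)
ct=[t(*p) for p in((346,115),(686,53),(740,315),(392,378))]
w=np.array([atz(T,p,14)[:2] for p in ct]);print('kit top',w,w.mean(0))
w2=np.array([atz(S,s(*p),14)[:2] for p in((505,390),(180,570),(42,343))]);print('kit scene',w2)
print(cv2.minAreaRect(w.astype(np.float32)))
for a in (w,):
  for i in range(4): d=a[(i+1)%4]-a[i];print(np.linalg.norm(d),np.degrees(np.arctan2(d[1],d[0])))
for k,a,b in(('cap',(421,277),(341,147)),('tubetop',(545,265),(234,203)),('carton top',(667,248),(125,264))):
    print(k,tri([ray(T,t(*a)),ray(S,s(*b))]),)
for k,a,z in(('cap',((421,277),(341,147)),132),('tubetop',((545,265),(234,203)),116),('carton',((667,248),(125,264)),109)):
    print(k,atz(T,t(*a[0]),z),atz(S,s(*a[1]),z))
for m in [(c,n) for c in('cleaver','carton') for n in C]:
    mm=out[m][0]['mask'].astype(np.uint8);cts=max(cv2.findContours(mm,0,cv2.CHAIN_APPROX_NONE)[0],key=cv2.contourArea)
    w=np.array([atz(C[m[1]],(p[0][1],p[0][0]),40 if m[0]=='cleaver' else 80)[:2] for p in cts],np.float32);print(m,cv2.minAreaRect(w))
# cleaver body corners: top face z=42: top view black ends
for p in((453,142),(582,122),(600,118),(614,207),(475,230)): print('clv',p,atz(T,t(*p),42))
E
```

```text
mat scene 0.73 ((485.1134033203125, -318.8792724609375), (131.98646545410156, 92.49750518798828), 85.2952880859375)
mat top 0.74 ((483.7284240722656, -320.5107727050781), (130.85060119628906, 90.183837890625), 85.48538208007812)
side_tray scene 0.82 ((522.3190307617188, 295.3877258300781), (123.49664306640625, 260.4095458984375), 85.696533203125)
side_tray top 0.72 ((518.3724365234375, 295.84033203125), (122.85197448730469, 250.12857055664062), 86.20307159423828)
kit top [[661.44 172.08]
 [702.78 -53.04]
 [528.32 -87.19]
 [487.35 138.48]] [594.97  42.58]
kit scene [[666.66 175.  ]
 [711.8  -54.83]
 [538.29 -87.39]]
((594.8773193359375, 42.445289611816406), (177.761962890625, 230.9612579345703), 10.405729293823242)
228.88669963884217 -79.59425756549201
177.77406477428514 -168.92563479756473
229.35742877485512 100.28818040031085
177.29861290841313 10.92418537179592
cap [539.07 105.48 130.64]
tubetop [547.78  34.98 117.44]
carton top [559.56 -36.53 104.7 ]
cap [538.61 104.47 132.  ] [540.28 105.74 132.  ]
tubetop [547.63  33.97 116.  ] [546.97  36.54 116.  ]
carton [558.62 -37.67 109.  ] [562.86 -36.09 109.  ]
('cleaver', 'scene') ((625.2897338867188, 45.10588073730469), (74.01399230957031, 109.00975799560547), 10.955986022949219)
('cleaver', 'top') ((615.073974609375, 47.33988952636719), (65.26643371582031, 100.66275024414062), 10.670565605163574)
('carton', 'scene') ((572.0029296875, -36.6373291015625), (60.82810592651367, 118.44754028320312), 80.45734405517578)
('carton', 'top') ((559.1366577148438, -38.060638427734375), (58.376041412353516, 49.34721374511719), 10.826183319091797)
clv (453, 142) [637.05  97.59  42.  ]
clv (582, 122) [649.92  14.88  42.  ]
clv (600, 118) [652.51   3.34  42.  ]
clv (614, 207) [594.66  -5.67  42.  ]
clv (475, 230) [579.96  82.82  42.  ]
```

```bash
cat > go.py <<'E'
import sys
from h import *
# args: x y z yaw_deg (z of the TCP); prints shift in units in the current tool frame, and turn units
from scipy.spatial.transform import Rotation as Ro
s=env.state();R=Ro.from_euler('xyz',s['tcp_rot']).as_matrix()
x,y,z,a=map(float,sys.argv[1:5])
d=R.T@(np.array([x,y,z])-s['eef_pos'])/60
yaw=np.degrees(s['tcp_rot'][2])
print('t %.2f'%s['t'],'pos',s['eef_pos'].round(1),'rpy',np.degrees(s['tcp_rot']).round(1),'open %.3f grip %.1f'%(s['opening'],s['grip_force']),'F',s['ft_force'].round(1),'q',s['joints'].round(2))
print('shift',d.round(3),'turn',round(-((a-yaw+180)%360-180)/5,2))
E
python3 go.py 539 105 220 100.5
```

```text
t 1.90 pos [ 252.5 -571.8  214.6] rpy [180.    0.   23.8] open 0.997 grip 0.0 F [1.4 0.5 0.1] q [-1.26  0.49  1.56 -0.    1.09 -0.11]
shift [ 8.925 -8.389 -0.09 ] turn -15.33
```

```bash
python3 -m inch '[[[0,0,0],-1,-0.45],[[0,0,0],-1,-0.45],[[0,0,0],-1,-0.45],[[0,0,0],-1,-0.45],[[0,0,0],-1,-0.45],[[0,0,0],-1,-0.45],[[0,0,0],-1,-0.45],[[0,0,0],-1,-0.45],[[0,0,0],-1,-0.45],[[0,0,0],-1,-0.45]]'
python3 -m inch '[[[0,0,0],-1,-0.45],[[0,0,0],-1,-0.45],[[0,0,0],-1,-0.45],[[0,0,0],-1,-0.45],[[0,0,0],-1,-0.45],[[0,0,0],-0.33,-0.45],[[0.68,0.45,0],0,-0.45],[[0.68,0.45,0],0,-0.45],[[0.68,0.45,0],0,-0.45],[[0.68,0.45,0],0,-0.45]]'
python3 -m inch '[[[0.68,0.45,0],0,-0.45],[[0.68,0.45,0],0,-0.45],[[0.68,0.45,0],0,-0.45],[[0.68,0.45,0],0,-0.45],[[0.68,0.45,0],0,-0.45],[[0.68,0.45,0],0,-0.45],[[0.68,0.45,0],0,-0.45],[[0.68,0.45,0],0,-0.45],[[0.68,0.45,0],0,-0.45],[[0,0,0],0,-0.45]]'
python3 go.py 539 105 66 100.5
```

```text
t: 3.15
eef_pos: [252.5, -571.8, 214.7]
tcp_rot: [3.142, 0.0, 1.291]
ft_force: [0.3, 0.3, 0.6]
opening: 0.726
grip_force: 0.0
t: 4.4
eef_pos: [329.4, -390.2, 214.7]
tcp_rot: [3.141, 0.0, 1.752]
ft_force: [0.6, 0.5, -0.1]
opening: 0.725
grip_force: 0.0
t: 5.65
eef_pos: [501.9, 16.0, 214.5]
tcp_rot: [3.141, -0.0, 1.756]
ft_force: [0.9, -0.4, 0.5]
opening: 0.727
grip_force: 0.0
t 5.65 pos [501.9  16.  214.5] rpy [180.   -0.  100.6] open 0.727 grip 0.0 F [ 0.9 -0.4  0.5] q [-0.1   0.32  1.85  0.    0.97 -0.29]
shift [1.343 0.881 2.476] turn 0.03
```

```bash
python3 -m inch '[[[0.67,0.44,0],0,-0.45],[[0.67,0.44,0],0,-0.45],[[0,0,0],0,-0.45],[[0,0,0.6],0,-0.45],[[0,0,0.6],0,-0.45],[[0,0,0.6],0,-0.45],[[0,0,0.4],0,-0.45],[[0,0,0.28],0,-0.45],[[0,0,0],0,-0.45],[[0,0,0],0,-0.45]]'
python3 go.py 539 105 66 100.5
python3 -m inch '[[[0,0,0],0,1],[[0,0,0],0,1],[[0,0,0],0,1],[[0,0,0],0,1],[[0,0,0],0,1],[[0,0,0],0,1],[[0,0,0],0,1],[[0,0,0],0,1],[[0,0,0],0,1],[[0,0,0],0,1]]'
python3 go.py 600 293 166 100.5
```

```text
t: 6.9
eef_pos: [538.9, 102.0, 66.6]
tcp_rot: [3.14, 0.0, 1.753]
ft_force: [-0.3, -0.1, 0.2]
opening: 0.725
grip_force: 0.0
t 6.90 pos [538.9 102.   66.6] rpy [179.9   0.  100.5] open 0.725 grip 0.0 F [-0.3 -0.1  0.2] q [ 0.07  0.58  1.89 -0.    0.67 -0.12]
shift [0.05  0.011 0.011] turn -0.01
t: 8.15
eef_pos: [538.7, 102.3, 66.1]
tcp_rot: [3.141, 0.0, 1.754]
ft_force: [-0.9, -0.1, 5.5]
opening: 0.499
grip_force: 29.9
t 8.15 pos [538.7 102.3  66.1] rpy [180.    0.  100.5] open 0.499 grip 29.9 F [-0.9 -0.1  5.5] q [ 0.07  0.58  1.89 -0.    0.67 -0.12]
shift [ 2.939  1.583 -1.664] turn -0.0
```

```bash
python3 -m inch '[[[0,0,-0.3],0,1],[[0,0,-0.7],0,1],[[0.7,0.38,0],0,1],[[0.8,0.43,0],0,1],[[0.8,0.43,0],0,1],[[0.4,0.22,0],0,1],[[0.2,0.1,0],0,1],[[0,0,0.4],0,1],[[0,0,0.2],0,1],[[0,0,0],0,1]]'
python3 go.py 597 290.6 66 100.5
```

```text
t: 9.4
eef_pos: [598.5, 289.6, 88.9]
tcp_rot: [-3.14, 0.0, 1.753]
ft_force: [0.6, 0.3, -2.7]
opening: 0.496
grip_force: 29.9
t 9.40 pos [598.5 289.6  88.9] rpy [-179.9    0.   100.4] open 0.496 grip 29.9 F [ 0.6  0.3 -2.7] q [ 0.35  0.68  1.57 -0.    0.89  0.17]
shift [ 0.021 -0.021  0.382] turn -0.01
```

```bash
python3 -m inch '[[[0,0,0.2],0,1],[[0,0,0.12],0,1],[[0,0,0.05],0,1],[[0,0,0],0,1],[[0,0,0],0,1],[[0,0,0],0,0],[[0,0,0],0,-0.45],[[0,0,0],0,-0.45],[[0,0,0],0,-0.45],[[0,0,0],0,-0.45]]'
python3 -m inch '[[[0,0,-0.5],0,-0.45],[[0,0,-1],0,-0.45],[[0,0,-0.6],0,-0.45],[[-0.8,-0.32,0],0,-0.45],[[-0.8,-0.32,0],0,-0.45],[[-0.8,-0.32,0],0,-0.45],[[-0.8,-0.32,0],0,-0.45],[[-0.8,-0.32,0],0,-0.45],[[0,0,0],0,-0.45],[[0,0,0],0,-0.45]]'
python3 go.py 548 35 66 100.5
python3 - <<'E'
from h import *
c=eyes.read_camera('scene');cv2.imwrite('pics/s2.png',cv2.resize(c['pixels'][115:290,270:490,::-1],None,fx=3,fy=3))
for k in('can','tube','pocket_can'):
  r=eyes.spot_point(k,c); print(k,[(atz(c,q['centre'],4),q['score']) for q in r[:2]])
E
```

```text
t: 10.65
eef_pos: [599.0, 290.4, 67.7]
tcp_rot: [3.141, 0.0, 1.754]
ft_force: [0.2, -0.7, 0.2]
opening: 0.722
grip_force: 0.0
t: 11.9
eef_pos: [548.3, 37.1, 193.8]
tcp_rot: [3.141, 0.0, 1.753]
ft_force: [0.7, 0.6, 0.2]
opening: 0.724
grip_force: 0.0
t 11.90 pos [548.3  37.1 193.8] rpy [180.    0.  100.4] open 0.724 grip 0.0 F [0.7 0.6 0.2] q [-0.05  0.41  1.77  0.    0.96 -0.23]
shift [-0.034 -0.013  2.13 ] turn -0.01
can [(array([600.85539505, 294.86006237,   4.        ]), 0.62)]
tube [(array([547.52894935,  34.78491734,   4.        ]), 0.83)]
pocket_can [(array([539.76858305, 106.3887814 ,   4.        ]), 0.77)]
```

View pics/s2.png

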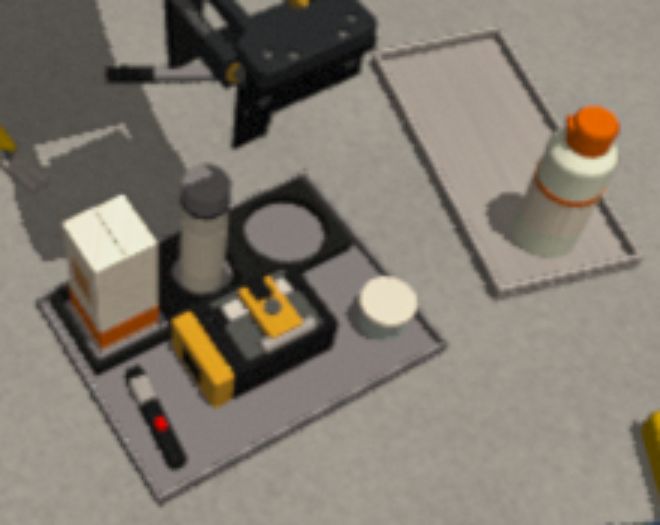

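```bash
python3 -m inch '[[[-0.03,0,0.6],0,-0.45],[[0,0,0.6],0,-0.45],[[0,0,0.5],0,-0.45],[[0,0,0.3],0,-0.45],[[0,0,0.13],0,-0.45],[[0,0,0],0,-0.45],[[0,0,0],0,1],[[0,0,0],0,1],[[0,0,0],0,1],[[0,0,0],0,1]]'
python3 -m inch '[[[0,0,0],0,1],[[0,0,0],0,1],[[0,0,0],0,1],[[0,0,0],0,1],[[0,0,-0.3],0,1],[[0,0,-0.7],0,1],[[0.7,0.05,0],0,1],[[0.8,0.06,0],0,1],[[0.8,0.06,0],0,1],[[0.8,0.06,0],0,1]]'
python3 go.py 519.5 296 66 100.5
```

```text
t: 13.35
eef_pos: [548.6, 35.1, 66.0]
tcp_rot: [3.141, 0.0, 1.754]
ft_force: [0.2, 0.8, 0.2]
opening: 0.36
grip_force: 0.0
t: 14.6
eef_pos: [527.8, 222.0, 125.5]
tcp_rot: [-3.141, 0.0, 1.753]
ft_force: [-0.0, -0.6, -0.2]
opening: 0.338
grip_force: 30.0
t 14.60 pos [527.8 222.  125.5] rpy [-180.     0.   100.5] open 0.338 grip 30.0 F [-0.  -0.6 -0.2] q [ 0.28  0.52  1.78 -0.    0.84  0.1 ]
shift [1.237 0.088 0.992] turn -0.01
```

```bash
python3 -m inch '[[[0.7,0.05,0],0,1],[[0.4,0.03,0],0,1],[[0.13,0,0],0,1],[[0,0,0],0,1],[[0,0,0.5],0,1],[[0,0,0.25],0,1],[[0,0,0.14],0,1],[[0,0,0.08],0,1],[[0,0,0],0,1],[[0,0,0],0,1]]'
python3 go.py 519.5 296 66 100.5
python3 -m inch '[[[0,0,0],0,0.3],[[0,0,0],0,0.1],[[0,0,0],0,0],[[0,0,0],0,-0.3],[[0,0,0],0,-0.3],[[0,0,-0.5],0,-0.4],[[0,0,-1],0,-0.45],[[0,0,-0.6],0,-0.45],[[-0.8,0,0],0,-0.45],[[-0.8,0,0],0,-0.45]]'
python3 go.py 560.5 -37 66 100.5
```

```text
t: 15.85
eef_pos: [519.8, 294.1, 68.1]
tcp_rot: [3.141, -0.0, 1.754]
ft_force: [0.6, -0.7, 0.6]
opening: 0.342
grip_force: 30.0
t 15.85 pos [519.8 294.1  68.1] rpy [180.   -0.  100.5] open 0.342 grip 30.0 F [ 0.6 -0.7  0.6] q [ 0.4   0.63  1.76 -0.    0.75  0.22]
shift [0.032 0.001 0.035] turn -0.0
t: 17.1
eef_pos: [537.0, 198.9, 194.2]
tcp_rot: [3.14, 0.0, 1.755]
ft_force: [0.8, 0.0, -0.5]
opening: 0.723
grip_force: 0.0
t 17.10 pos [537.  198.9 194.2] rpy [179.9   0.  100.6] open 0.723 grip 0.0 F [ 0.8  0.  -0.5] q [ 0.24  0.44  1.71 -0.    0.99  0.06]
shift [-3.936 -0.339  2.136] turn 0.01
```

```bash
python3 -m inch '[[[-0.8,-0.07,0],0,-0.45],[[-0.8,-0.07,0],0,-0.45],[[-0.8,-0.07,0],0,-0.45],[[-0.8,-0.07,0],0,-0.45],[[-0.5,-0.05,0],0,-0.45],[[-0.23,-0.01,0],0,-0.45],[[0,0,0],0,-0.45],[[0,0,0.6],0,-0.45],[[0,0,0.6],0,-0.45],[[0,0,0.5],0,-0.45]]'
python3 -m inch '[[[0,0,0.3],0,-0.45],[[0,0,0.13],0,-0.45],[[0,0,0],0,-0.45],[[0,0,0],0,1],[[0,0,0],0,1],[[0,0,0],0,1],[[0,0,0],0,1],[[0,0,0],0,1],[[0,0,0],0,1],[[0,0,0],0,1]]'
python3 go.py 441.5 301.5 66 100.5
```

```text
t: 18.35
eef_pos: [559.5, -34.4, 90.5]
tcp_rot: [-3.141, -0.0, 1.755]
ft_force: [-0.2, -0.1, -0.7]
opening: 0.722
grip_force: 0.0
t: 19.6
eef_pos: [560.1, -36.0, 66.2]
tcp_rot: [3.141, 0.0, 1.753]
ft_force: [0.3, 0.8, 5.9]
opening: 0.484
grip_force: 29.9
t 19.60 pos [560.1 -36.   66.2] rpy [180.    0.  100.5] open 0.484 grip 29.9 F [0.3 0.8 5.9] q [-0.18  0.6   1.86 -0.    0.69 -0.36]
shift [ 5.89e+00 -9.21e-01  1.00e-03] turn -0.01
```

```bash
python3 -m inch '[[[0,0,-0.3],0,1],[[0,0,-0.7],0,1],[[0.6,-0.1,0],0,1],[[0.8,-0.13,0],0,1],[[0.8,-0.13,0],0,1],[[0.8,-0.13,0],0,1],[[0.8,-0.13,0],0,1],[[0.8,-0.13,0],0,1],[[0.8,-0.13,0],0,1],[[0.49,-0.04,0],0,1]]'
python3 -m inch '[[[0,0,0],0,1],[[0,0,0.5],0,1],[[0,0,0.25],0,1],[[0,0,0.14],0,1],[[0,0,0.08],0,1],[[0,0,0.02],0,1],[[0,0,0],0,1],[[0,0,0],0,1],[[0,0,0],0,-0.2],[[0,0,0],0,-0.3]]'
python3 go.py 441.5 301.5 66 100.5
python3 -m inch '[[[0,0,0],0,-0.3],[[0,0,0],0,-0.3],[[0,0,-0.5],0,-0.3],[[0,0,-1],0,-0.3],[[0,0,-1],0,-0.6],[[-0.8,0.5,0],0,-1],[[-0.8,0.5,0],0,-1],[[0,0,0],0,-1],[[0,0,0],0,-1],[[0,0,0],0,-1]]'
python3 - <<'E'
from h import *
c=eyes.read_camera('scene');t=eyes.read_camera('top')
a=cv2.resize(c['pixels'][115:290,270:490,::-1],None,fx=3,fy=3);b=cv2.resize(t['pixels'][95:285,115:375,::-1],None,fx=2.7,fy=2.7)
cv2.imwrite('pics/s3.png',a);cv2.imwrite('pics/t3.png',b)
for k in('can','carton','tube','cleaver','pocket_can','pocket_carton','pocket_tube'):
  for i in (c,t):
    r=eyes.spot_point(k,i); print(k,i is c and 'scene' or 'top',[(atz(i,q['centre'],4).round(1),round(q['score'],2)) for q in r[:2]])
for k in('pocket_can','pocket_carton','pocket_tube','cleaver'):
  for i in (c,t):
    for q in eyes.cut_out(k,i)[:1]:
      ct=max(cv2.findContours(q['mask'].astype(np.uint8),0,1)[0],key=cv2.contourArea)
      print(k,cv2.minAreaRect(np.array([atz(i,(p[0][1],p[0][0]),16 if k!='cleaver' else 42)[:2] for p in ct],np.float32)))
E
```

```text
t: 20.85
eef_pos: [440.1, 303.2, 125.5]
tcp_rot: [-3.141, 0.0, 1.755]
ft_force: [0.3, -0.9, -1.0]
opening: 0.484
grip_force: 29.9
t: 22.1
eef_pos: [441.4, 301.6, 66.6]
tcp_rot: [3.141, -0.0, 1.754]
ft_force: [-1.2, -0.3, 0.7]
opening: 0.622
grip_force: 0.0
t 22.10 pos [441.4 301.6  66.6] rpy [180.   -0.  100.5] open 0.622 grip 0.0 F [-1.2 -0.3  0.7] q [ 0.48  0.57  1.92 -0.    0.65  0.29]
shift [-0.002  0.002  0.01 ] turn -0.0
t: 23.35
eef_pos: [517.0, 218.8, 216.4]
tcp_rot: [-3.141, -0.0, 1.755]
ft_force: [0.3, 0.1, -0.3]
opening: 0.999
grip_force: 0.0
can scene [(array([603.9, 290. ,   4. ]), 0.89)]
can top [(array([603.2, 292.9,   4. ]), 0.4), (array([565.9, -36.4,   4. ]), 0.24)]
carton scene [(array([438.8, 304. ,   4. ]), 0.88)]
carton top []
tube scene [(array([522.7, 291.1,   4. ]), 0.6)]
tube top []
cleaver scene [(array([617.7,  42.1,   4. ]), 0.6)]
cleaver top [(array([619.8,  45.1,   4. ]), 0.62)]
pocket_can scene [(array([536.7, 103.5,   4. ]), 0.67)]
pocket_can top [(array([533.3, 110.9,   4. ]), 0.9)]
pocket_carton scene [(array([558.3, -39.3,   4. ]), 0.68)]
pocket_ca
[... 355 characters left out ...]
31152344), 87.68840026855469)
pocket_carton ((564.834716796875, -35.1927375793457), (77.77830505371094, 75.71989440917969), 10.826681137084961)
pocket_carton ((560.9649047851562, -37.32321548461914), (72.47811889648438, 70.46133422851562), 9.437810897827148)
pocket_tube ((543.016357421875, 35.711307525634766), (66.10034942626953, 74.73725891113281), 10.956021308898926)
pocket_tube ((547.464599609375, 35.31245422363281), (74.06803894042969, 75.17921447753906), 11.278069496154785)
cleaver ((626.641845703125, 44.51477813720703), (74.65062713623047, 110.77584075927734), 11.36787223815918)
cleaver ((614.8717041015625, 46.63228225708008), (65.02317810058594, 98.97689819335938), 10.351757049560547)
```

View pics/t3.png

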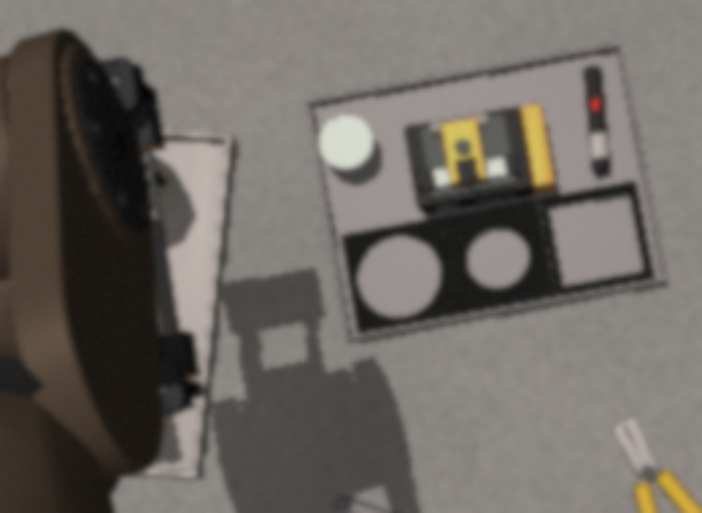

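View pics/s3.png

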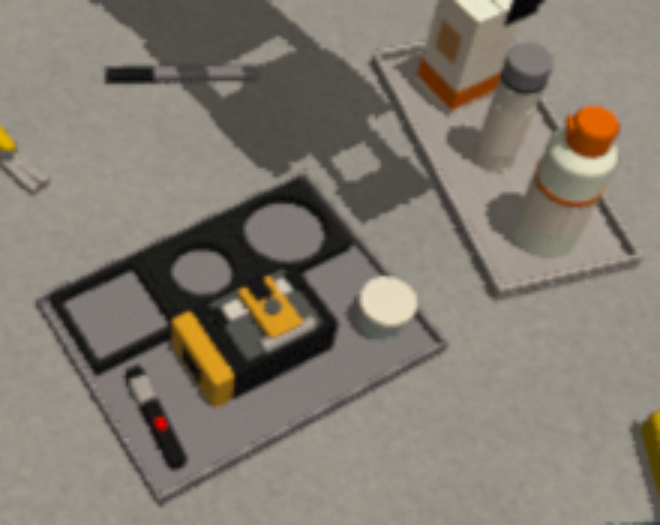

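```bash
python3 - <<'E'
from h import *
np.set_printoptions(precision=1,suppress=True)
c=eyes.read_camera('scene');t=eyes.read_camera('top')
T=lambda x,y:(95+y/2.7,115+x/2.7);S=lambda x,y:(115+y/3,270+x/3)
W=[]
for k,a,b in(('can',(398,276),(284,232)),('tube',(498,258),(202,272)),('carton',(598,239),(113,316)),('screw',(463,147),(273,307)),('brass L back',(541,104),(233,400))):
    p,q=atz(t,T(*a),16 if k in('can','tube','carton') else 54),atz(c,S(*b),16 if k in('can','tube','carton') else 54)
    print(k,p,q,(p+q)/2,tri([ray(t,T(*a)),ray(c,S(*b))]));W.append((p+q)[:2]/2)
W=np.array(W[:3]);d=W[0]-W[2];a=np.arctan2(-d[0],d[1]);m=W.mean(0);print('yaw',np.degrees(a),np.linalg.norm(d),m)
x=np.array([np.cos(a),np.sin(a)]);print('cleaver line at',m+70*x)
E
python3 go.py 617.5 46.5 200 100.5
```

```text
can [533.6 106.3  16. ] [540.5 105.   16. ] [537.1 105.6  16. ] [534.7 107.8   7.1]
tube [546.7  34.   16. ] [554.   34.2  16. ] [550.3  34.1  16. ] [548.1  35.5   6.8]
carton [560.5 -38.2  16. ] [568.4 -39.3  16. ] [564.4 -38.8  16. ] [562.  -38.    5.3]
screw [620.7  57.1  54. ] [620.1  59.5  54. ] [620.4  58.3  54. ] [620.7  58.   55.5]
brass L back [651.3   2.4  54. ] [676.8   8.   54. ] [664.1   5.2  54. ] [660.7   9.2  22.8]
yaw 10.733971362397572 146.9765487241933 [550.6  33.7]
cleaver line at [619.4  46.7]
t 24.65 pos [517.7 218.  216.4] rpy [-180.     0.   100.5] open 0.999 grip 0.0 F [0.1 0.6 0.3] q [ 0.28  0.4   1.71 -0.    1.03  0.1 ]
shift [-3.113  1.116  0.274] turn -0.01
```

```bash
python3 -m inch '[[[-0.8,0.28,0],0,-1],[[-0.8,0.28,0],0,-1],[[-0.8,0.28,0],0,-1],[[-0.5,0.2,0],0,-1],[[-0.24,0.07,0],0,-1],[[0,0,0.6],0,-1],[[0,0,0.6],0,-1],[[0,0,0.6],0,-1],[[0,0,0.4],0,-1],[[0,0,0],0,-1]]'
python3 go.py 617.5 45 21 100.6
```

```text
t: 25.9
eef_pos: [616.4, 45.5, 83.1]
tcp_rot: [-3.138, -0.001, 1.754]
ft_force: [0.0, -0.1, 1.0]
opening: 0.997
grip_force: 0.0
t 25.90 pos [616.4  45.5  83.1] rpy [-179.8   -0.   100.5] open 0.997 grip 0.0 F [ 0.  -0.1  1. ] q [-0.03  0.63  1.7   0.    0.81 -0.22]
shift [-0.013  0.02   1.034] turn -0.02
```

```bash
python3 -m inch '[[[0,0.01,0.4],0,-1],[[0,0,0.3],0,-1],[[0,0,0.2],0,-1],[[0,0,0.1],0,-1],[[0,0,0],0,-1],[[0,0,0],0,-1],[[0,0,0],0,0],[[0,0,0],0,1],[[0,0,0],0,1],[[0,0,0],0,1]]'
python3 -m inch '[[[0,0,0],0,1],[[0,0,0],0,1],[[0,0,0],0,1],[[0,0,0],0,1],[[0,0,0],0,1],[[0,0,-0.1],0,1],[[0,0,-0.2],0,1],[[0,0,-0.4],0,1],[[0,0,-0.3],0,1],[[0,0,0],0,1]]'
python3 go.py 484.5 -319.7 21 85.4
```

```text
t: 27.15
eef_pos: [618.2, 45.0, 24.5]
tcp_rot: [3.141, 0.0, 1.754]
ft_force: [1.0, 0.8, 0.8]
opening: 0.639
grip_force: 0.2
t: 28.4
eef_pos: [618.7, 45.0, 86.1]
tcp_rot: [3.139, 0.001, 1.754]
ft_force: [0.8, -0.9, -3.2]
opening: 0.624
grip_force: 30.0
t 28.40 pos [618.7  45.   86.1] rpy [179.8   0.  100.5] open 0.624 grip 30.0 F [ 0.8 -0.9 -3.2] q [-0.03  0.63  1.69 -0.    0.81 -0.22]
shift [-5.569 -3.307  1.08 ] turn 3.01
```

```bash
python3 -m inch '[[[-0.4,-0.24,0],0,1],[[-0.7,-0.42,0],0,1],[[-0.75,-0.45,0],0,1],[[-0.75,-0.45,0],0,1],[[-0.75,-0.45,0],0,1],[[-0.75,-0.45,0],0,1],[[-0.75,-0.45,0],0,1],[[-0.5,-0.3,0],0,1],[[-0.22,-0.1,0],0,1],[[0,0,0],0,1]]'
python3 -m inch '[[[0,0,0],1,1],[[0,0,0],1,1],[[0,0,0],1,1],[[0,0,0],0,1],[[0,0,0],0,1],[[0,0,0.3],0,1],[[0,0,0.2],0,1],[[0,0,0],0,1],[[0,0,0],0,1],[[0,0,0],0,1]]'
python3 go.py 484.5 -319.7 22.5 85.4
python3 - <<'E'
from h import *
np.set_printoptions(precision=1,suppress=True)
c=eyes.read_camera('scene');t=eyes.read_camera('top')
cv2.imwrite('pics/m1.png',np.hstack([cv2.resize(c['pixels'][130:290,110:240,::-1],None,fx=3,fy=3),cv2.resize(t['pixels'][150:310,410:540,::-1],None,fx=3,fy=3)]))
for k in('cleaver','mat'):
  rs=[]
  for i in (c,t):
    r=eyes.spot_point(k,i); print(k,[(atz(i,q['centre'],36 if k!='mat' else 0),round(q['score'],2)) for q in r[:2]])
    rs+= [ray(i,r[0]['centre'])] if r else []
  if len(rs)>1: print(tri(rs))
E
```

```text
t: 29.65
eef_pos: [483.3, -319.9, 84.0]
tcp_rot: [-3.141, -0.001, 1.752]
ft_force: [-0.7, 0.7, -2.5]
opening: 0.631
grip_force: 30.0
t: 30.9
eef_pos: [483.7, -319.9, 54.9]
tcp_rot: [3.141, 0.001, 1.492]
ft_force: [-0.4, 0.1, -2.7]
opening: 0.633
grip_force: 30.0
t 30.90 pos [ 483.7 -319.9   54.9] rpy [180.    0.   85.5] open 0.633 grip 30.0 F [-0.4  0.1 -2.7] q [-0.7   0.63  1.82 -0.    0.69 -0.62]
shift [0.005 0.012 0.541] turn 0.02
cleaver [(array([ 482., -327.,   36.]), 0.78)]
cleaver [(array([ 485.5, -318.7,   36. ]), 0.98), (array([533.5, 101. ,  36. ]), 0.54)]
[ 485.2 -322.1   38.8]
mat [(array([ 490.6, -313.2,    0. ]), 0.65), (array([514.1, 300.9,  -0. ]), 0.47)]
mat [(array([569. , -33.5,   0. ]), 0.62)]
[ 578.4 -151.8  166. ]
```

View pics/m1.png

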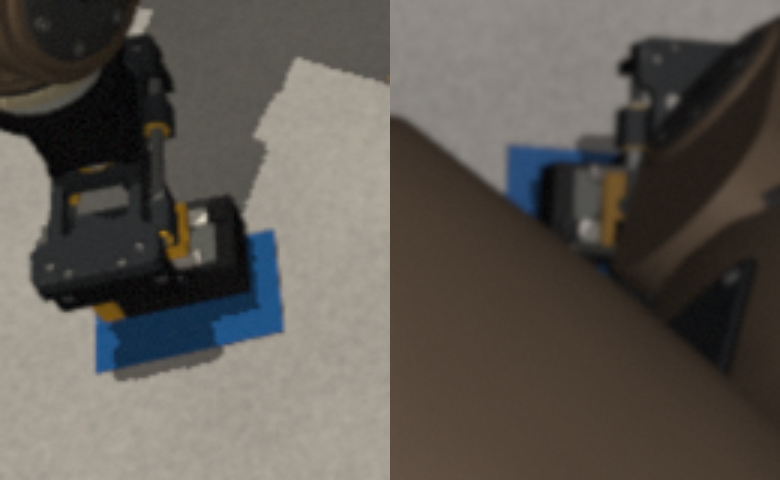

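```bash
python3 -m inch '[[[0,0,0.2],0,1],[[0,0,0.13],0,1],[[0,0,0.08],0,1],[[0,0,0.05],0,1],[[0,0,0.03],0,1],[[0,0,0.02],0,1],[[0,0,0],0,1],[[0,0,0],0,1],[[0,0,0],0,1],[[0,0,0],0,1]]'
python3 go.py 484.5 -319.7 22.5 85.4
```

```text
t: 32.45
eef_pos: [483.6, -319.8, 23.9]
tcp_rot: [3.141, 0.0, 1.492]
ft_force: [0.3, 0.5, -2.3]
opening: 0.629
grip_force: 30.0
t 32.45 pos [ 483.6 -319.8   23.9] rpy [180.    0.   85.5] open 0.629 grip 30.0 F [ 0.3  0.5 -2.3] q [-0.7   0.68  1.83 -0.    0.63 -0.62]
shift [0.003 0.015 0.024] turn 0.01
```

Still hanging (−2.3 N); a little lower, then release.

```bash
python3 -m inch '[[[0,0,0.01],0,1],[[0,0,0.01],0,1],[[0,0,0],0,1],[[0,0,0.01],0,1],[[0,0,0],0,1],[[0,0,0],0,1],[[0,0,0],0,1],[[0,0,0],0,1],[[0,0,0],0,1],[[0,0,0],0,1]]'
python3 go.py 484.5 -319.7 22.5 85.4
```

```text
t: 33.7
eef_pos: [483.6, -319.8, 23.4]
tcp_rot: [3.141, 0.001, 1.492]
ft_force: [-4.0, 2.4, 14.7]
opening: 0.63
grip_force: 30.0
t 33.70 pos [ 483.6 -319.8   23.4] rpy [180.    0.   85.5] open 0.630 grip 30.0 F [-4.   2.4 14.7] q [-0.7   0.68  1.83 -0.    0.63 -0.62]
shift [0.003 0.015 0.015] turn 0.02
```

```bash
python3 -m inch '[[[0,0,-0.01],0,1],[[0,0,0],0,0],[[0,0,0],0,-1],[[0,0,0],0,-1],[[0,0,0],0,-1],[[0,0,0],0,-1],[[0,0,0],0,-1],[[0,0,-0.4],0,-1],[[0,0,-0.8],0,-1],[[0,0,-1],0,-1]]'
python3 -m inch '[[[0,0,-0.8],-1,-1],[[0,0,0],-1,-1],[[0,0,0],-1,-1],[[0.8,0,0],0,-1],[[0.8,0,0],0,-1],[[0.8,0,0],0,-0.45],[[0.8,0,0],0,-0.45],[[0.8,0,0],0,-0.45],[[0.8,0,0],0,-0.45],[[0,0,0],0,-0.45]]'
python3 - <<'E'
from h import *
np.set_printoptions(precision=1,suppress=True)
c=eyes.read_camera('scene');t=eyes.read_camera('top')
cv2.imwrite('pics/m2.png',np.hstack([cv2.resize(c['pixels'][170:290,120:250,::-1],None,fx=3,fy=3),cv2.resize(t['pixels'][170:290,410:540,::-1],None,fx=3,fy=3)]))
for k in('cleaver','can','tube','carton'):
  for i in (c,t):
    r=eyes.spot_point(k,i); print(k,[(atz(i,q['centre'],3),round(q['score'],2)) for q in r[:1]])
E
python3 go.py 442 303 66 100.5
```

```text
t: 34.95
eef_pos: [483.1, -319.4, 155.3]
tcp_rot: [-3.14, -0.001, 1.492]
ft_force: [0.6, -0.3, -0.2]
opening: 1.0
grip_force: 0.0
t: 36.2
eef_pos: [430.4, -34.3, 202.8]
tcp_rot: [3.142, -0.0, 1.757]
ft_force: [-0.4, -1.2, -0.2]
opening: 0.727
grip_force: 0.0
cleaver [(array([ 473.2, -320.5,    3. ]), 0.62)]
cleaver [(array([ 476.1, -314.6,    3. ]), 0.6)]
can [(array([598.7, 292.6,   3. ]), 0.56)]
can [(array([605.3, 299.5,   3. ]), 0.77)]
tube [(array([518.1, 296.3,   3. ]), 0.87)]
tube [(array([ 482.1, -315.4,    3. ]), 0.47)]
carton [(array([433.6, 304.4,   3. ]), 0.74)]
carton [(array([438.7, 302.8,   3. ]), 0.97)]
t 36.70 pos [431.2 -37.  202.5] rpy [-180.    -0.   100.4] open 0.728 grip 0.0 F [ 0.9  0.4 -0.9] q [-0.24  0.23  2.02 -0.    0.89 -0.42]
shift [5.541 1.202 2.275] turn -0.02
```

View pics/m2.png

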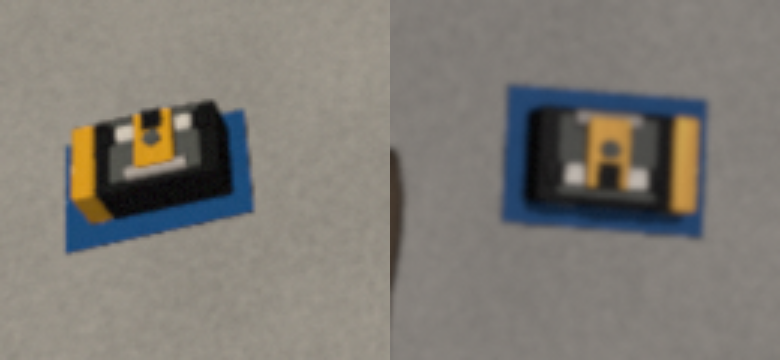

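```bash
python3 - <<'E'
from h import *
np.set_printoptions(precision=1,suppress=True)
c=eyes.read_camera('scene');t=eyes.read_camera('top')
S=lambda x,y:(170+y/3,120+x/3)
T=lambda x,y:(170+y/3,410+(x-390)/3)
print('cleaver back base', [atz(c,S(*p),3) for p in((108,222),(232,193))])
print('mat', np.array([atz(c,S(*p),3) for p in((67,252),(253,210),(243,111))]))
print('cleaver top view: base left',[atz(t,T(*p),3) for p in((526,207),(527,112))])
m=np.array([atz(t,T(*p),3) for p in((503,220),(702,237),(707,100),(510,86))]);print('mat',m,m.mean(0))
print('top of cleaver at z41: back face edge/front edge',[atz(t,T(*p),41) for p in((540,108),(700,117),(697,214),(530,205))])
E
```

```text
cleaver back base [array([ 510.6, -357.6,    3. ]), array([ 516. , -271.4,    3. ])]
mat [[ 525.2 -386.7    3. ]
 [ 534.8 -259.4    3. ]
 [ 448.  -252.9    3. ]]
cleaver top view: base left [array([ 453.1, -269.2,    3. ]), array([ 514.9, -271.7,    3. ])]
mat [[ 444.7 -254.1    3. ]
 [ 434.  -381.7    3. ]
 [ 522.8 -388.8    3. ]
 [ 532.  -261.2    3. ]] [ 483.4 -321.5    3. ]
top of cleaver at z41: back face edge/front edge [array([ 514.2, -270.2,   41. ]), array([ 508.5, -369.9,   41. ]), array([ 448. , -365.4,   41. ]), array([ 453.5, -262.1,   41. ])]
```

```bash
python3 -m inch '[[[0.8,0.17,0],0,-0.45],[[0.8,0.17,0],0,-0.45],[[0.8,0.17,0],0,-0.45],[[0.8,0.17,0],0,-0.45],[[0.8,0.17,0],0,-0.45],[[0.8,0.17,0],0,-0.45],[[0.5,0.12,0],0,-0.45],[[0.22,0.05,0],0,-0.45],[[0,0,0.6],0,-0.45],[[0,0,0.4],0,-0.45]]'
python3 go.py 441.4 301.6 66 100.5
```

```text
t: 38.05
eef_pos: [440.9, 301.4, 141.5]
tcp_rot: [-3.141, 0.0, 1.753]
ft_force: [0.3, 0.1, 0.7]
opening: 0.724
grip_force: 0.0
t 38.05 pos [440.9 301.4 141.5] rpy [-180.     0.   100.5] open 0.724 grip 0.0 F [0.3 0.1 0.7] q [ 0.48  0.45  1.86 -0.    0.83  0.29]
shift [0.002 0.01  1.258] turn -0.01
```

```bash
python3 -m inch '[[[0,0.01,0.5],0,-0.45],[[0,0,0.4],0,-0.45],[[0,0,0.25],0,-0.45],[[0,0,0.11],0,-0.45],[[0,0,0],0,1],[[0,0,0],0,1],[[0,0,0],0,1],[[0,0,0],0,1],[[0,0,0],0,1],[[0,0,0],0,1]]'
python3 go.py 562 -36.5 66 100.5
python3 -m inch '[[[0,0,0],0,1],[[0,0,-0.3],0,1],[[0,0,-0.7],0,1],[[-0.7,0.11,0],0,1],[[-0.8,0.13,0],0,1],[[-0.8,0.13,0],0,1],[[-0.8,0.13,0],0,1],[[-0.8,0.13,0],0,1],[[-0.8,0.13,0],0,1],[[-0.7,0.11,0],0,1]]'
python3 go.py 562 -36.5 66 100.5
```

```text
t: 39.3
eef_pos: [442.0, 302.4, 67.6]
tcp_rot: [3.141, -0.0, 1.754]
ft_force: [-0.4, -0.8, 6.1]
opening: 0.484
grip_force: 30.0
t 39.30 pos [442.  302.4  67.6] rpy [179.9  -0.  100.5] open 0.484 grip 30.0 F [-0.4 -0.8  6.1] q [ 0.48  0.57  1.92 -0.    0.65  0.29]
shift [-5.917  0.94   0.026] turn -0.0
t: 40.55
eef_pos: [552.3, -8.6, 127.0]
tcp_rot: [-3.141, 0.0, 1.753]
ft_force: [0.5, 0.2, -1.3]
opening: 0.483
grip_force: 30.0
t 40.55 pos [552.3  -8.6 127. ] rpy [-180.     0.   100.4] open 0.483 grip 30.0 F [ 0.5  0.2 -1.3] q [-0.14  0.5   1.83 -0.    0.81 -0.32]
shift [-0.486  0.075  1.016] turn -0.01
```

```bash
python3 -m inch '[[[-0.35,0.05,0],0,1],[[-0.14,0.02,0],0,1],[[0,0,0],0,1],[[0,0,0.4],0,1],[[0,0,0.25],0,1],[[0,0,0.15],0,1],[[0,0,0.1],0,1],[[0,0,0.06],0,1],[[0,0,0],0,1],[[0,0,0],0,1]]'
python3 go.py 562 -36.5 66 100.5
```

```text
t: 41.8
eef_pos: [561.6, -35.1, 69.7]
tcp_rot: [3.141, 0.0, 1.754]
ft_force: [0.2, 0.1, -1.2]
opening: 0.483
grip_force: 30.0
t 41.80 pos [561.6 -35.1  69.7] rpy [180.    0.  100.5] open 0.483 grip 30.0 F [ 0.2  0.1 -1.2] q [-0.18  0.59  1.85 -0.    0.7  -0.36]
shift [-0.024  0.002  0.062] turn -0.01
```

```bash
python3 -m inch '[[[-0.02,0,0.03],0,1],[[0,0,0.01],0,1],[[0,0,0],0,0.2],[[0,0,0],0,-0.2],[[0,0,0],0,-0.4],[[0,0,0],0,-0.4],[[0,0,0],0,-0.4],[[0,0,-0.4],0,-0.4],[[0,0,-0.8],0,-0.4],[[0,0,-0.8],0,-0.3]]'
python3 -m inch '[[[0.7,0.04,0],0,-0.2],[[0.8,0.05,0],0,-0.2],[[0.8,0.05,0],0,-0.2],[[0.8,0.05,0],0,-0.2],[[0.8,0.05,0],0,-0.2],[[0.8,0.05,0],0,-0.2],[[0.6,0.02,0],0,-0.2],[[0.24,0,0],0,-0.2],[[0,0,0],0,-0.2],[[0,0,0],0,-0.2]]'
python3 go.py 519.8 294.1 66.5 100.5
```

```text
t: 43.05
eef_pos: [561.5, -36.2, 188.2]
tcp_rot: [-3.141, -0.0, 1.754]
ft_force: [0.6, -0.4, -0.2]
opening: 0.668
grip_force: 0.0
t: 44.3
eef_pos: [519.8, 292.9, 186.9]
tcp_rot: [-3.141, 0.0, 1.753]
ft_force: [-0.1, -0.1, 0.3]
opening: 0.602
grip_force: 0.0
t 44.30 pos [519.8 292.9 186.9] rpy [-180.     0.   100.4] open 0.602 grip 0.0 F [-0.1 -0.1  0.3] q [ 0.4   0.48  1.66 -0.    1.    0.22]
shift [0.019 0.004 2.007] turn -0.02
```

```bash
python3 -m inch '[[[0.02,0,0.6],0,-0.2],[[0,0,0.6],0,-0.2],[[0,0,0.5],0,-0.2],[[0,0,0.2],0,-0.2],[[0,0,0.1],0,-0.2],[[0,0,0],0,1],[[0,0,0],0,1],[[0,0,0],0,1],[[0,0,0],0,1],[[0,0,0],0,1]]'
python3 -m inch '[[[0,0,0],0,1],[[0,0,-0.3],0,1],[[0,0,-0.7],0,1],[[-0.7,-0.05,0],0,1],[[-0.8,-0.06,0],0,1],[[-0.8,-0.06,0],0,1],[[-0.8,-0.06,0],0,1],[[-0.7,-0.05,0],0,1],[[-0.4,-0.03,0],0,1],[[-0.13,0,0],0,1]]'
python3 go.py 549.3 34.8 66.5 100.5
```

```text
t: 45.55
eef_pos: [519.6, 295.3, 67.7]
tcp_rot: [3.14, -0.0, 1.754]
ft_force: [-0.9, -0.3, 5.6]
opening: 0.344
grip_force: 30.0
t: 46.8
eef_pos: [548.5, 35.2, 127.8]
tcp_rot: [3.141, 0.0, 1.752]
ft_force: [0.2, 0.9, -0.8]
opening: 0.342
grip_force: 30.0
t 46.80 pos [548.5  35.2 127.8] rpy [180.    0.  100.4] open 0.342 grip 30.0 F [ 0.2  0.9 -0.8] q [-0.06  0.49  1.84 -0.    0.81 -0.24]
shift [-0.009  0.011  1.022] turn -0.02
```

```bash
python3 -m inch '[[[-0.01,0.01,0],0,1],[[0,0,0.4],0,1],[[0,0,0.25],0,1],[[0,0,0.15],0,1],[[0,0,0.1],0,1],[[0,0,0.06],0,1],[[0,0,0.03],0,1],[[0,0,0],0,1],[[0,0,0],0,1],[[0,0,0],0,1]]'
python3 go.py 549.3 34.8 67 100.5
```

```text
t: 48.05
eef_pos: [549.0, 35.8, 67.7]
tcp_rot: [3.141, 0.0, 1.754]
ft_force: [0.3, -0.7, -1.2]
opening: 0.338
grip_force: 30.0
t 48.05 pos [549.   35.8  67.7] rpy [180.    0.  100.5] open 0.338 grip 30.0 F [ 0.3 -0.7 -1.2] q [-0.05  0.58  1.88 -0.    0.68 -0.24]
shift [-0.018  0.002  0.012] turn -0.01
```

```bash
python3 -m inch '[[[-0.01,0,0.01],0,1],[[0,0,0.005],0,0.25],[[0,0,0],0,0.1],[[0,0,0],0,-0.2],[[0,0,0],0,-0.2],[[0,0,0],0,-0.2],[[0,0,0],0,-0.2],[[0,0,-0.4],0,-0.3],[[0,0,-0.8],0,-0.4],[[0,0,-0.8],0,-0.45]]'
python3 -m inch '[[[0.7,0.28,0],0,-0.45],[[0.8,0.32,0],0,-0.45],[[0.8,0.32,0],0,-0.45],[[0.8,0.32,0],0,-0.45],[[0.6,0.23,0],0,-0.45],[[0.33,0.12,0],0,-0.45],[[0,0,0],0,-0.45],[[0,0,0],0,-0.45],[[0,0,0.5],0,-0.45],[[0,0,0.3],0,-0.45]]'
python3 go.py 599 290.4 66.5 100.5
```

```text
t: 49.3
eef_pos: [548.8, 35.3, 187.9]
tcp_rot: [-3.141, -0.0, 1.754]
ft_force: [-0.0, 0.3, 0.4]
opening: 0.719
grip_force: 0.0
t: 50.55
eef_pos: [598.7, 289.0, 137.7]
tcp_rot: [-3.141, 0.0, 1.752]
ft_force: [0.8, -0.2, 0.1]
opening: 0.726
grip_force: 0.0
t 50.55 pos [598.7 289.  137.7] rpy [-179.9    0.   100.4] open 0.726 grip 0.0 F [ 0.8 -0.2  0.1] q [ 0.35  0.62  1.53 -0.    0.99  0.17]
shift [0.023 0.01  1.187] turn -0.02
```

```bash
python3 -m inch '[[[0.02,0.01,0.5],0,-0.45],[[0,0,0.4],0,-0.45],[[0,0,0.2],0,-0.45],[[0,0,0.07],0,-0.45],[[0,0,0],0,1],[[0,0,0],0,1],[[0,0,0],0,1],[[0,0,0],0,1],[[0,0,0],0,1],[[0,0,0],0,1]]'
python3 -m inch '[[[0,0,0],0,1],[[0,0,-0.3],0,1],[[0,0,-0.7],0,1],[[-0.6,-0.33,0],0,1],[[-0.7,-0.39,0],0,1],[[-0.7,-0.39,0],0,1],[[-0.5,-0.27,0],0,1],[[-0.37,-0.2,0],0,1],[[0,0,0],0,1],[[0,0,0],0,1]]'
python3 go.py 537 104 66.5 100.5
```

```text
t: 51.8
eef_pos: [599.6, 291.8, 69.2]
tcp_rot: [3.141, -0.0, 1.754]
ft_force: [-1.2, -0.4, 4.9]
opening: 0.496
grip_force: 30.0
t: 53.05
eef_pos: [537.8, 105.5, 129.1]
tcp_rot: [3.141, 0.0, 1.753]
ft_force: [0.3, 0.7, -2.0]
opening: 0.495
grip_force: 30.0
t 53.05 pos [537.8 105.5 129.1] rpy [179.9   0.  100.5] open 0.495 grip 30.0 F [ 0.3  0.7 -2. ] q [ 0.07  0.49  1.84  0.    0.81 -0.11]
shift [-0.023 -0.019  1.043] turn -0.01
```

```bash
python3 -m inch '[[[-0.02,-0.02,0],0,1],[[0,0,0.4],0,1],[[0,0,0.25],0,1],[[0,0,0.15],0,1],[[0,0,0.1],0,1],[[0,0,0.06],0,1],[[0,0,0.02],0,1],[[0,0,0],0,1],[[0,0,0],0,1],[[0,0,0],0,1]]'
python3 go.py 537 104 67 100.5
```

```text
t: 54.3
eef_pos: [536.5, 103.7, 69.9]
tcp_rot: [3.141, 0.0, 1.754]
ft_force: [0.8, 0.8, -1.8]
opening: 0.496
grip_force: 30.0
t 54.30 pos [536.5 103.7  69.9] rpy [180.    0.  100.5] open 0.496 grip 30.0 F [ 0.8  0.8 -1.8] q [ 0.07  0.57  1.89 -0.    0.68 -0.11]
shift [0.003 0.009 0.048] turn -0.0
```

```bash
python3 -m inch '[[[0,0,0.01],0,1],[[0,0,0.005],0,0.2],[[0,0,0],0,-0.2],[[0,0,0],0,-0.45],[[0,0,0],0,-0.45],[[0,0,0],0,-0.45],[[0,0,0],0,-0.45],[[0,0,-0.4],0,-0.45],[[0,0,-0.8],0,-0.45],[[0,0,-1],0,-0.45]]'
python3 -m inch '[[[0.8,0,0],0,-0.45],[[0.8,0,0],0,-0.45],[[0.8,0,0],0,-0.45],[[0.8,0,0],0,-0.45],[[0.8,0,0],0,-0.45],[[0,0,0],0,-0.45],[[0,0,0],0,-0.45],[[0,0,0],0,-0.45],[[0,0,0],0,-0.45],[[0,0,0],0,-0.45]]'
python3 - <<'E'
from h import *
np.set_printoptions(precision=1,suppress=True)
c=eyes.read_camera('scene');t=eyes.read_camera('top')
a=cv2.resize(c['pixels'][130:280,110:430,::-1],None,fx=2.4,fy=2.4);b=cv2.resize(t['pixels'][110:230,220:380,::-1],None,fx=2,fy=2)
b=cv2.copyMakeBorder(b,0,0,0,a.shape[1]-b.shape[1],cv2.BORDER_CONSTANT)
cv2.imwrite('pics/f.png',np.vstack([a,b])[:600])
for k in('can','tube','carton','cleaver'):
  r=[eyes.spot_point(k,i) for i in(c,t)]
  print(k,[(atz(i,q[0]['centre'],4),round(q[0]['score'],2)) for q,i in zip(r,(c,t)) if q])
E
```

```text
t: 55.55
eef_pos: [535.9, 103.7, 201.5]
tcp_rot: [-3.139, -0.0, 1.754]
ft_force: [0.5, -0.3, 0.1]
opening: 0.725
grip_force: 0.0
t: 56.8
eef_pos: [493.1, 339.2, 200.9]
tcp_rot: [3.141, 0.0, 1.753]
ft_force: [-0.2, -0.3, -0.4]
opening: 0.728
grip_force: 0.0
can [(array([539.5, 109. ,   4. ]), 0.67), (array([537.5, 105.2,   4. ]), 0.96)]
tube [(array([548.4,  38.8,   4. ]), 0.76), (array([554.6,  33.6,   4. ]), 0.77)]
carton [(array([567.3, -43.1,   4. ]), 0.73), (array([563.5, -39.4,   4. ]), 0.88)]
cleaver [(array([ 480.8, -324.2,    4. ]), 0.97), (array([ 487.3, -316.1,    4. ]), 0.7)]
```

View pics/f.png

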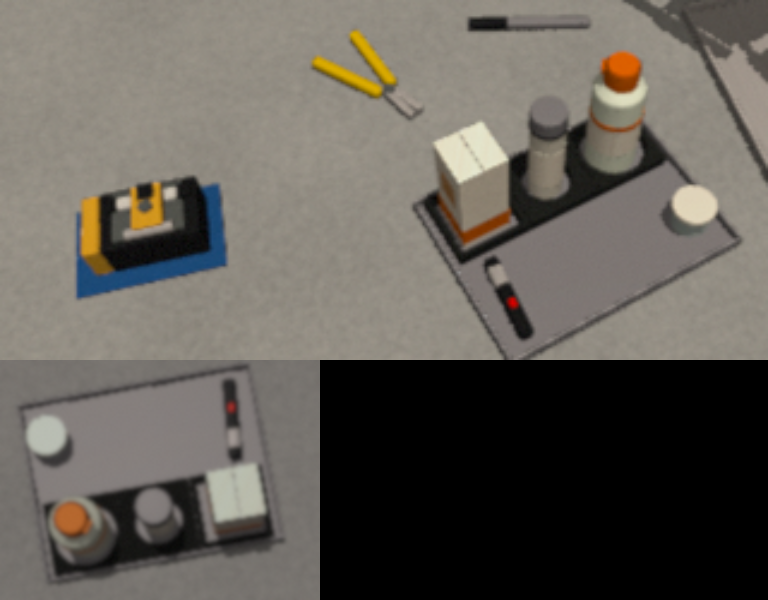

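All three stand upright in their pockets (carton at 472,185, tube at 547,150, can at 615,115), and the cleaver sits square on the mat (150,230). I'm handing the job in.

```bash
python3 -c "
from cell import env
print(env.job_done())"
```

```text
the job is handed in; nothing more can be done
None
```

The job is handed in: by the last pictures the cleaver sits centred and square on the mat, and the can, carton and tube stand upright in their own pockets; the arm finished clear after about 57 s, and no verdict was returned.

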